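# Sweep the brass blanks into the scrap tray

## Task

Clear the jeweller's board: with the closed fingers, sweep the three small brass blanks (ring, square and disc) along the steel-topped board and over its end into the scrap tray. Push them only, do not pick them up. Leave the jar and the steel block standing where they are on the board and the graver lying where it is on the bench.

Things in the scene. Friction and masses are not known exactly. Their poses are not given: they have to be found in the camera images.
- board: fixed wooden board with a dark steel top and no rim, 200 (its x) x 320 (its y) x 40 mm high, lying on the bench; origin at the centre of its underside, z up, so its flat top is 40 mm above the origin; at both y ends the 3 mm steel top overhangs the wood by 10 mm. Its turn on the bench varies. The tray lies at one of its two y ends and the burr stand at the other; which is which varies
- tray: fixed open aluminium scrap tray, 200 (x) x 110 (y) x 30 mm high, walls and floor 3 mm thick, origin at the centre of its underside, axes parallel to the board's. It lies at the board's +y or -y end with its near wall tucked 9 mm under the overhanging steel top (tray centre 206 mm from the board's centre); its rim is 10 mm below the board's top, so a blank pushed off that end drops in
- burr_stand: fixed wooden block, 200 (x) x 110 (y) x 30 mm high, tucked in the same way under the board's end opposite the tray, with two rows of thin upright steel burrs near its middle line (y = -11 and +11 mm of its frame), tops 53 mm above the bench; origin at the centre of its underside
- ring_blank: loose brass ring lying flat on the board, outer diameter 28 mm, hole 22 mm, 7 mm high, about 14 g; origin at the centre of its underside, axis z. The blanks lie one behind the other along the board's length, at least 70 mm apart between centres in the board's y, in any order, at -70 to -10 mm in the board's x
- square_blank: loose square brass plate, 20 x 20 x 7 mm, about 24 g, lying flat on the board at any turn; origin at the centre of its underside, z up
- disc_blank: loose solid brass disc lying flat on the board, diameter 22 mm, 7 mm high, about 23 g; origin at the centre of its underside, axis z
- jar: bystander: closed white round jar, diameter 51 mm, 42 mm high, standing loose on the board's +x side (centre at 65 to 72 mm in the board's x); origin at the centre of its underside
- doming_block: bystander: loose steel cube of 36 mm with round dimples, standing on the board's +x side beside the jar (centre at 65 to 72 mm in the board's x); origin at the centre of its underside
- graver: bystander: small screwdriver-like hand tool with a wooden handle, 170 mm long, lying loose on the bench alongside the board's -x edge, about 50 mm from it; origin near its middle at its underside, its length along its own x axis

How it is judged:
By the outcome, as a careful person would: the job done as asked, in the order asked, and still so for the second after the job is handed in, with the robot touching nothing.
It also fails if it takes over 64 s, if anything falls off the work surface, if the arm or the gripper's body presses on something with over 40 N, if the wrist force passes 120 N, or if a joint passes its speed limit or range.

## Robot

A 6-joint arm with a two-finger parallel gripper is mounted at the origin on the work surface. World frame = base frame: x ahead of the robot, y to its left, z up, the work surface at z = 0. Lengths are in m, angles in rad, forces in N, time in s.
With the tool pointing down it reaches from about 0.3 to 1 m from the base axis. Payload 5.1 kg.
Tool frame: the origin (TCP) lies midway between the tips of the shut fingers; the grasp point (between the pads) lies 19 mm behind it (hold_point_z is the distance from the TCP to the grasp point, in m); z points along the fingers, y is the line along which they close (so a half turn about z gives the same grasp; the last joint's range is limited). The gripper opens to 95 mm and grips with 3 to 60 N. Pads are 20 mm wide; open, the fingers measure 119 mm over their backs; the gripper's body (75 mm by 180 mm) begins 59 mm behind the grasp point.
Start: joints at [1.176, 0.124, 1.65, -0, 1.367, -0.083], TCP at [0.199, 0.619, 0.215] pointing down, gripper open.
Joint ranges: [-2.61, 2.61], [-1.02, 2.33], [0.03, 2.71], [-1.35, 4.49], [0.32, 2.68], [-2.91, 2.91]. Speed limits (rad/s): [2.57, 2.57, 3.14, 3.14, 3.14, 3.14].

## Interface

Orientations are given as [roll, pitch, yaw] about the fixed x, y, z axes, in that order (R = Rz(yaw) Ry(pitch) Rx(roll)).
In Python, from rig import * gives the robot as it stands.
- The arm moves only by the tool carry_out, never from a script. Its argument "targets" is a list of rows, each a list of 6 numbers: the shift along the tool's x, y, z in mm, then the turn, a rotation vector about the tool's x, y, z in degrees. A call has exactly 10 rows; each row shifts and turns the commanded pose from where the row before left it, along the tool's axes as they then stand; what a row does not reach is not made up. A row lasts 1/8 s, in which the tool goes at most 62.5 mm and 10.7 degrees, less where a joint would pass 70% of its speed; a pose out of reach is approached as far as the arm can. A call with a gripper value outside its range is refused whole. "gripper" is the closure, from 0 (fully open) to 1 (shut), set as the call begins (left out, the last holds). The fingers move at their own pace and stop on an object; "newtons" is the grip in N (left out, the last holds). Time passes only in rows, so rows that do not move let the fingers close, or fill a call up. It gives the time, the measured TCP pose, the force, the opening and the grip force at its end, in the units of the state.
- sense(): the state, without advancing time (a new reading comes with each control period).
- read_camera(name): name is "side" or "top"; returns a dict with "image" (400x640x3 uint8, red, green, blue), "intrinsics" (3x3 intrinsics, pixels), "T" (4x4, takes a point from camera to world coordinates). Camera axes: x right, y up, looking along -z (the intrinsics and any distortion apply to the point x, -y, -z); pixel columns grow to the right and rows downward; lengths in m; the calibration is good to about 2 mm. A picture is of the moment at which its call begins. There is no depth.
- job_done(): hands the job in; it is judged then, once.
The state is a dict: "time_s": time; "joint_pos": joint angles; "joint_velocities": joint speeds; "effort": joint torques, N m; "eef_pos": TCP position; "ee_rot": TCP orientation; "ft_force": force on the tool from outside, world axes, zero at the start; "torque": the same for the moment, N m; "finger_gap": opening from 0.0 (shut) to 1.0 (fully open); "finger_force": force on a finger pad.
Only numpy, scipy, OpenCV 4.12 (cv2) and the standard library are available. Lean on these libraries where they do the work, as an engineer would, in place of code of your own. Each camera call takes 0.05 s, during which the arm holds its last target. There are 200 camera calls.

## Working session

There is one attempt and no reset: what is moved stays moved. The work goes in short steps, Python scripts to look and compute and a tool call to move; the robot and the scene stay as the last step left them, time stands still between calls to the robot, and variables do not carry over. Pictures are saved under pics/ and viewed, at most 10 in all, crops included, and the job is handed in when it is done.

Besides the shell and the picture viewer there is one more tool, called after "Emit:" by a JSON object that holds its "op" and its "data". carry_out: Moves the arm, as the interface text tells. Its arguments: {"type":"object","properties":{"targets":{"type":"array"},"gripper":{"type":"number"},"newtons":{"type":"number"}},"required":["targets"]}

```bash
mkdir -p pics; python3 - <<'E'
from rig import *
import cv2, numpy as np
for n in("top","side"):
    c=read_camera(n); cv2.imwrite(f"pics/{n}0.png",c["image"][:,:,::-1]); print(n,c["intrinsics"],c["T"].round(4), [k for k in c])
print(sense())
E
```

```text
top [[374.84650317   0.         318.06646577]
 [  0.         374.84650317 195.79028873]
 [  0.           0.           1.        ]] [[-0.0142  0.9938 -0.1098  0.4507]
 [-0.9999 -0.0134  0.0077  0.0346]
 [ 0.0062  0.1099  0.9939  0.7021]
 [ 0.      0.      0.      1.    ]] ['image', 'intrinsics', 'T']
side [[492.92369753   0.         323.33306517]
 [  0.         492.92369753 203.4327721 ]
 [  0.           0.           1.        ]] [[ 0.8553  0.3782 -0.3542  0.2174]
 [-0.5181  0.6399 -0.5676 -0.4293]
 [ 0.012   0.6689  0.7432  0.6973]
 [ 0.      0.      0.      1.    ]] ['image', 'intrinsics', 'T']
{'time_s': 0.1, 'joint_pos': array([ 1.17643019e+00,  1.24471493e-01,  1.65153044e+00, -2.21587196e-05,
        1.36751028e+00, -8.25590882e-02]), 'joint_velocities': array([-0.00188838, -0.00055686, -0.00266587, -0.00196886, -0.00069487,
        0.00190658]), 'effort': array([ 1.83453953e-04, -4.18880367e+01, -3.61097181e+01,  7.77514488e-02,
        4.61326155e-02, -7.27677093e-05]), 'eef_pos': array([0.19918996, 0.61811453, 0.21349366]), 'ee_rot': array([-3.13967785e+00, -1.36676729e-04,  2.82978997e+00]), 'ft_force': array([-0.07454631, -0.01141235,  0.16021809]), 'torque': array([-0.02934134, -0.01979965,  0.01923098]), 'finger_force': 0.0, 'finger_gap': 1.000768985647806}
```

View pics/top0.png

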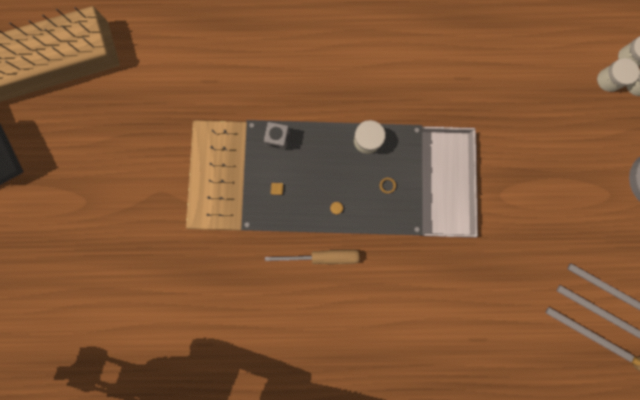

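View pics/side0.png

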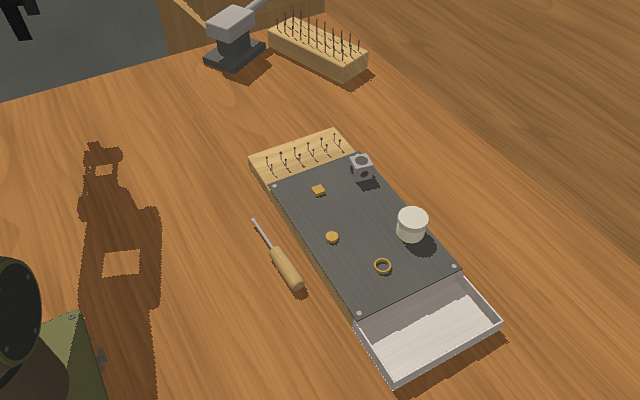

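The top view shows the tray at the right (world -y) and the burr stand at the left. The ring is at (388,185), the disc at (336,208), the square at (277,189), the jar at (369,136), the block at (276,134) and the graver below at (312,257). The side view agrees with this layout.

```bash
cat > h.py <<'E'
from rig import *
import cv2, numpy as np
def cast(c,uv,z):
    K,T=c["intrinsics"],c["T"]; uv=np.atleast_2d(uv).astype(float)
    d=np.c_[(uv[:,0]-K[0,2])/K[0,0],-(uv[:,1]-K[1,2])/K[1,1],-np.ones(len(uv))]@T[:3,:3].T
    return (T[:3,3]+d*((z-T[2,3])/d[:,2])[:,None])[:,:2]
def board(c):
    hsv=cv2.cvtColor(c["image"],cv2.COLOR_RGB2HSV); m=((hsv[...,2]<95)&(hsv[...,1]<70)).astype(np.uint8)
    m=cv2.morphologyEx(m,cv2.MORPH_OPEN,np.ones((5,5))); 
    cs,_=cv2.findContours(m,0,1); cs=[k for k in cs if cv2.pointPolygonTest(k,(330.,170.),False)>0 or cv2.contourArea(k)>8000]
    return max(cs,key=cv2.contourArea)
def blanks(c,z=.0435,area=25):
    hsv=cv2.cvtColor(c["image"],cv2.COLOR_RGB2HSV)
    m=((hsv[...,1]>120)&(hsv[...,2]>80)).astype(np.uint8)
    bm=np.zeros_like(m); cv2.fillPoly(bm,[cv2.convexHull(board(c))],1); bm=cv2.erode(bm,np.ones((7,7)))
    cs,_=cv2.findContours(m&bm,0,1); out=[]
    for k in cs:
        if cv2.contourArea(k)<area: continue
        (u,v),wh,a=cv2.minAreaRect(k); out.append(((u,v),wh,cast(c,(u,v),z)[0]))
    return out
E
python3 - <<'E'
from h import *
for n in("top","side"):
    c=read_camera(n); k=board(c); q=cv2.convexHull(k)
    P=cast(c,q[:,0],.04).astype(np.float32)*1000
    r=cv2.minAreaRect(P); print(n,"board",r,cv2.boxPoints(r).round(1).tolist())
    o,s=np.array(r[0]),0
    for b in blanks(c): print(np.round(b[0],1),np.round(b[1],1),(b[2]*1000).round(1))
c=read_camera("top")
print("corners",cast(c,[(251,125),(418,130),(416,229),(247,225)],.04)*1000)
E
```

```text
top board ((558.3204956054688, 2.4428558349609375), (315.8856201171875, 196.68479919433594), 87.61644744873047) [[453.5, -151.3000030517578], [650.0, -159.5], [663.0999755859375, 156.1999969482422], [466.6000061035156, 164.3000030517578]]
[336.  207.5] [11. 12.] [502.3  -1.8]
[276.5 188.5] [11. 11.] [537.5 102.9]
[387.5 185. ] [14. 15.] [541.1 -94.1]
side board ((311.455810546875, 911.6087646484375), (511.608154296875, 399.9902038574219), 82.36720275878906) [[79.30000305175781, 684.5999755859375], [475.70001220703125, 631.5], [543.7000122070312, 1138.5999755859375], [147.1999969482422, 1191.699951171875]]
corners [[ 654.64991022  149.21476489]
 [ 641.6048542  -153.66051597]
 [ 462.67116444 -142.33474874]
 [ 473.86432937  155.25722116]]
```

Emit:
{"op": "carry_out", "data": {"targets": [[0,0,0,0,0,-7.7],[0,0,0,0,0,-7.7],[-20,-37,0,0,0,0],[-21,-37,0,0,0,0],[-21,-37,0,0,0,0],[-21,-37,0,0,0,0],[-21,-37,0,0,0,0],[-21,-37,0,0,0,0],[-21,-37,0,0,0,0],[-21,-37,0,0,0,0]], "gripper": 1}}

```text
time_s: 1.5
eef_pos: [0.3539, 0.3145, 0.2147]
ee_rot: [3.141, 0.0, 3.099]
ft_force: [-0.1, 0.2, 0.4]
finger_gap: 0.028
finger_force: 0.0
```

Emit:
{"op": "carry_out", "data": {"targets": [[-21,-37,0,0,0,0],[-21,-37,0,0,0,0],[-21,-37,0,0,0,0],[-21,-37,0,0,0,0],[-21,-37,0,0,0,0],[-21,-37,0,0,0,0],[-20,-37,0,0,0,0],[-20,-37,0,0,0,0],[-18,-36,0,0,0,0],[-16,-33,0,0,0,0]]}}

```text
time_s: 2.75
eef_pos: [0.538, -0.0589, 0.2146]
ee_rot: [3.142, -0.0, 3.098]
ft_force: [0.1, 0.0, 0.6]
finger_gap: 0.008
finger_force: 0.0
```

Emit:
{"op": "carry_out", "data": {"targets": [[0,0,20,0,0,0],[0,0,25,0,0,0],[0,0,25,0,0,0],[0,0,25,0,0,0],[0,0,20,0,0,0],[0,0,10,0,0,0],[0,0,5,0,0,0],[0,0,0,0,0,0],[0,0,0,0,0,0],[0,0,0,0,0,0]]}}

```text
time_s: 4.0
eef_pos: [0.5382, -0.0577, 0.0854]
ee_rot: [-3.141, 0.001, 3.098]
ft_force: [1.0, 0.6, 0.2]
finger_gap: 0.003
finger_force: 0.0
```

```bash
python3 - <<'E'
from h import *
s=sense(); print(s["eef_pos"],s["ee_rot"])
for n in("top","side"):
    c=read_camera(n); cv2.imwrite(f"pics/{n}1.png",cv2.resize(c["image"][100:300,180:500,::-1],(640,400)))
E
python3 -c "
import cv2,numpy as np
cv2.imwrite('pics/both1.png',cv2.resize(np.vstack([cv2.imread('pics/top1.png'),cv2.imread('pics/side1.png')]),(480,600)))"
```

```text
[ 0.53820098 -0.05767544  0.08544017] [-3.14135914e+00  1.37615990e-03  3.09846230e+00]
```

View pics/both1.png

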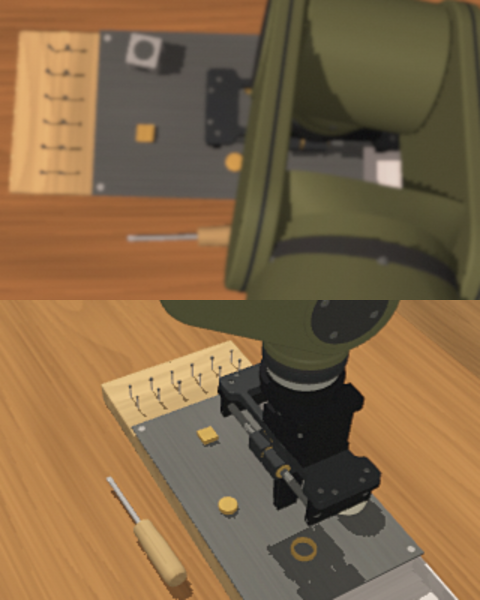

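The top view is mostly hidden by the arm. In the side view the fingers stand behind the ring, clear of the jar, so I lower and push.

Emit:
{"op": "carry_out", "data": {"targets": [[-4,0,10,0,0,0],[0,0,15,0,0,0],[0,0,10,0,0,0],[0,0,5,0,0,0],[0,0,2,0,0,0],[0,0,0,0,0,0],[0,-3,0,0,0,0],[0,-5,0,0,0,0],[0,-6,0,0,0,0],[0,-6,0,0,0,0]]}}

```text
time_s: 5.35
eef_pos: [0.5408, -0.0782, 0.0428]
ee_rot: [-3.142, 0.0, 3.098]
ft_force: [-0.5, -0.3, 0.5]
finger_gap: 0.004
finger_force: 0.1
```

```bash
python3 - <<'E'
from h import *
c=read_camera("side"); cv2.imwrite("pics/s2.png",cv2.resize(c["image"][180:400,240:520,::-1],(560,440)))
E
```

```text
(no output)
```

View pics/s2.png

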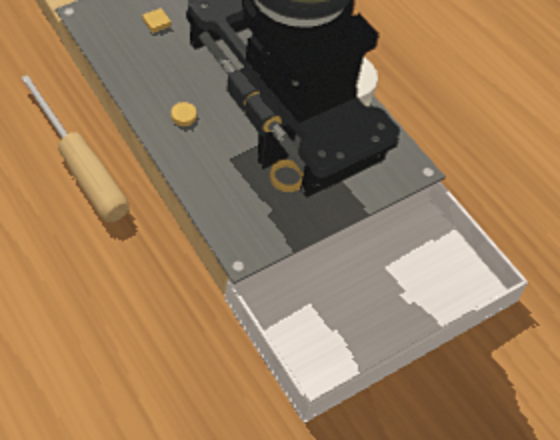

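The ring, at (287,177) in the crop, sits right against the finger and centred, so I push on.

Emit:
{"op": "carry_out", "data": {"targets": [[0,-5,0,0,0,0],[0,-5,0,0,0,0],[0,-5,0,0,0,0],[0,-5,0,0,0,0],[0,-5,0,0,0,0],[0,-5,0,0,0,0],[0,-5,0,0,0,0],[0,-5,0,0,0,0],[0,-5,0,0,0,0],[0,0,0,0,0,0]]}}

```text
time_s: 6.65
eef_pos: [0.5388, -0.123, 0.0426]
ee_rot: [-3.142, -0.0, 3.098]
ft_force: [0.3, 0.2, 0.6]
finger_gap: 0.002
finger_force: 0.0
```

```bash
python3 - <<'E'
from h import *
c=read_camera("side"); cv2.imwrite("pics/s3.png",c["image"][180:400,240:520,::-1])
hsv=cv2.cvtColor(c["image"],cv2.COLOR_RGB2HSV)
m=((hsv[...,1]>100)&(hsv[...,2]>60)).astype(np.uint8)
# corners of board & tray region polygon in side image
hull=np.array([(265,183),(355,150),(465,265),(503,322),(393,388),(355,320)])
r=np.zeros_like(m); cv2.fillPoly(r,[hull],1); r=cv2.erode(r,np.ones((7,7)))
cs,_=cv2.findContours(m&r,0,1)
for k in cs:
    if cv2.contourArea(k)>15:
        (u,v),_=cv2.minEnclosingCircle(k); print(round(u),round(v),cv2.contourArea(k),(cast(c,(u,v),.0435)*1000).round())
E
```

```text
396 290 230.5 [[ 533. -141.]]
468 278 22.5 [[ 644. -182.]]
393 264 20.0 [[ 557. -100.]]
332 237 107.5 [[502.  -1.]]
318 190 97.5 [[538. 104.]]
```

Emit:
{"op": "carry_out", "data": {"targets": [[0,4,0,0,0,0],[4,0,0,0,0,0],[0,-4,0,0,0,0],[0,-5,0,0,0,0],[0,-6,0,0,0,0],[0,-6,0,0,0,0],[0,-6,0,0,0,0],[0,-6,0,0,0,0],[0,-6,0,0,0,0],[0,0,0,0,0,0]]}}

```text
time_s: 7.95
eef_pos: [0.5333, -0.1579, 0.0427]
ee_rot: [3.142, 0.0, 3.098]
ft_force: [-0.5, -0.4, 0.1]
finger_gap: 0.009
finger_force: 0.0
```

```bash
cat >> h.py <<'E'
def side():
    c=read_camera("side")
    hsv=cv2.cvtColor(c["image"],cv2.COLOR_RGB2HSV)
    m=((hsv[...,1]>100)&(hsv[...,2]>60)).astype(np.uint8)
    hull=np.array([(265,183),(355,150),(465,265),(503,322),(393,388),(355,320)])
    r=np.zeros_like(m); cv2.fillPoly(r,[hull],1); r=cv2.erode(r,np.ones((7,7)))
    cs,_=cv2.findContours(m&r,0,1)
    for k in cs:
        if cv2.contourArea(k)>15:
            (u,v),_=cv2.minEnclosingCircle(k); print(round(u),round(v),cv2.contourArea(k),(cast(c,(u,v),.0435)*1000).round())
    return c
E
python3 - <<'E'
from h import *
c=side(); cv2.imwrite("pics/s4.png",cv2.resize(c["image"][180:400,240:520,::-1],(560,440)))
E
```

```text
408 322 220.0 [[ 515. -194.]]
406 284 20.5 [[ 551. -141.]]
468 278 22.5 [[ 644. -182.]]
332 237 106.5 [[502.  -1.]]
318 190 96.0 [[538. 104.]]
```

View pics/s4.png

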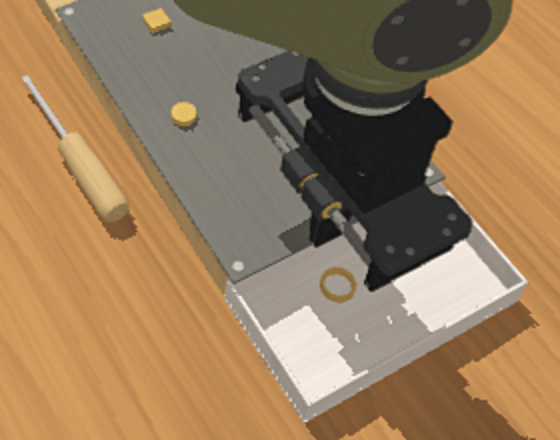

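The ring lies flat in the tray at (338,285) in the crop. Next is the disc.

Emit:
{"op": "carry_out", "data": {"targets": [[0,0,-20,0,0,0],[0,0,-20,0,0,0],[6,30,0,0,0,0],[8,40,0,0,0,0],[8,40,0,0,0,0],[8,40,0,0,0,0],[6,30,0,0,0,0],[1,8,0,0,0,0],[0,0,0,0,0,0],[0,0,0,0,0,0]]}}

```text
time_s: 9.25
eef_pos: [0.505, 0.0312, 0.0832]
ee_rot: [-3.141, 0.001, 3.098]
ft_force: [0.2, -0.6, 0.7]
finger_gap: 0.003
finger_force: 0.0
```

Emit:
{"op": "carry_out", "data": {"targets": [[0,0,10,0,0,0],[0,0,15,0,0,0],[0,0,10,0,0,0],[0,0,5,0,0,0],[0,0,0,0,0,0],[0,-4,0,0,0,0],[0,-4,0,0,0,0],[0,-5,0,0,0,0],[0,-5,0,0,0,0],[0,0,0,0,0,0]]}}

```text
time_s: 10.5
eef_pos: [0.5037, 0.0136, 0.0428]
ee_rot: [-3.142, 0.0, 3.098]
ft_force: [-0.3, -0.1, -0.1]
finger_gap: 0.007
finger_force: 0.0
```

```bash
python3 - <<'E'
from h import *
c=side(); cv2.imwrite("pics/s5.png",cv2.resize(c["image"][180:400,240:520,::-1],(560,440)))
E
```

```text
408 322 220.0 [[ 515. -194.]]
468 278 23.0 [[ 642. -182.]]
331 237 60.0 [[501.  -2.]]
320 210 20.0 [[517.  59.]]
```

View pics/s5.png

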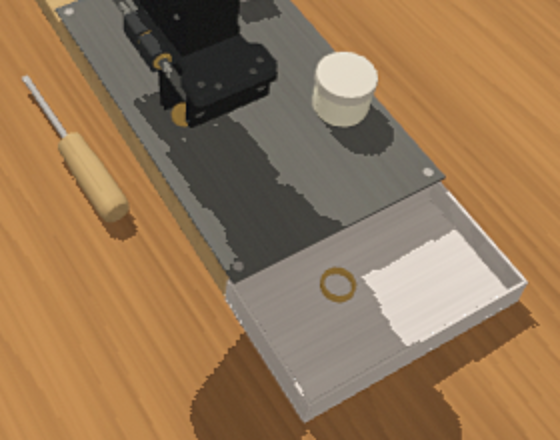

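The disc, at (182,115) in the crop, sits in front of the finger, partly hidden. I push it part way and check.

Emit:
{"op": "carry_out", "data": {"targets": [[0,-4,0,0,0,0],[0,-5,0,0,0,0],[0,-5,0,0,0,0],[0,-5,0,0,0,0],[0,-5,0,0,0,0],[0,-5,0,0,0,0],[0,-5,0,0,0,0],[0,-5,0,0,0,0],[0,-5,0,0,0,0],[0,0,0,0,0,0]]}}

```text
time_s: 11.8
eef_pos: [0.5018, -0.0303, 0.0426]
ee_rot: [-3.141, -0.0, 3.098]
ft_force: [-0.4, -0.2, 0.9]
finger_gap: 0.004
finger_force: 0.0
```

```bash
python3 - <<'E'
from h import *
c=side()
E
```

```text
408 322 220.0 [[ 515. -194.]]
468 278 22.5 [[ 644. -182.]]
344 256 85.5 [[498. -46.]]
335 230 20.0 [[515.   8.]]
```

Emit:
{"op": "carry_out", "data": {"targets": [[0,4,0,0,0,0],[3,0,0,0,0,0],[0,-4,0,0,0,0],[0,-5,0,0,0,0],[0,-6,0,0,0,0],[0,-6,0,0,0,0],[0,-6,0,0,0,0],[0,-6,0,0,0,0],[0,-6,0,0,0,0],[0,0,0,0,0,0]]}}

```text
time_s: 13.1
eef_pos: [0.4973, -0.0652, 0.0427]
ee_rot: [-3.142, 0.0, 3.098]
ft_force: [0.2, 0.4, -0.4]
finger_gap: 0.007
finger_force: 0.0
```

```bash
python3 - <<'E'
from h import *
c=side()
E
```

```text
408 322 219.0 [[ 515. -194.]]
468 278 22.5 [[ 644. -182.]]
355 272 81.5 [[496. -81.]]
346 248 22.0 [[509. -33.]]
```

Emit:
{"op": "carry_out", "data": {"targets": [[0,-4,0,0,0,0],[0,-5,0,0,0,0],[0,-5,0,0,0,0],[0,-5,0,0,0,0],[0,-5,0,0,0,0],[0,-5,0,0,0,0],[0,-5,0,0,0,0],[0,-5,0,0,0,0],[0,-5,0,0,0,0],[0,0,0,0,0,0]]}}

```text
time_s: 14.4
eef_pos: [0.4954, -0.1091, 0.0427]
ee_rot: [-3.142, 0.0, 3.098]
ft_force: [-0.6, -0.9, 0.2]
finger_gap: 0.006
finger_force: 0.0
```

```bash
python3 - <<'E'
from h import *
c=side()
E
```

```text
408 322 219.0 [[ 515. -194.]]
370 292 96.0 [[ 496. -124.]]
468 278 22.5 [[ 644. -182.]]
362 270 21.5 [[507. -83.]]
318 190 78.5 [[538. 104.]]
```

Emit:
{"op": "carry_out", "data": {"targets": [[0,-4,0,0,0,0],[0,-6,0,0,0,0],[0,-6,0,0,0,0],[0,-6,0,0,0,0],[0,-6,0,0,0,0],[0,-6,0,0,0,0],[0,-6,0,0,0,0],[0,-6,0,0,0,0],[0,-6,0,0,0,0],[0,0,0,0,0,0]]}}

```text
time_s: 15.7
eef_pos: [0.4932, -0.1611, 0.0427]
ee_rot: [-3.142, 0.0, 3.098]
ft_force: [0.4, 0.5, -0.3]
finger_gap: 0.005
finger_force: 0.0
```

```bash
python3 - <<'E'
from h import *
c=side(); cv2.imwrite("pics/s6.png",cv2.resize(c["image"][140:400,240:520,::-1],(560,520)))
E
```

```text
386 330 132.5 [[ 480. -188.]]
382 300 22.5 [[ 505. -144.]]
468 278 22.5 [[ 644. -182.]]
```

View pics/s6.png

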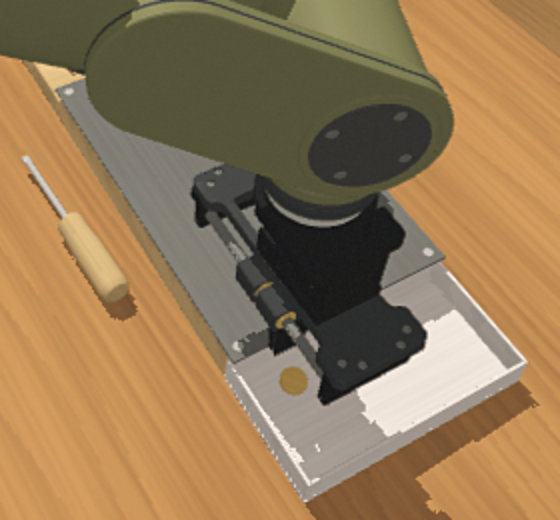

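The disc is in the tray at (293,380) in the crop. The square is last.

Emit:
{"op": "carry_out", "data": {"targets": [[0,0,-20,0,0,0],[0,0,-20,0,0,0],[-5,35,0,0,0,0],[-5,50,0,0,0,0],[-6,50,0,0,0,0],[-6,50,0,0,0,0],[-6,50,0,0,0,0],[-5,40,0,0,0,0],[0,24,0,0,0,0],[0,0,0,0,0,0]]}}

```text
time_s: 17.0
eef_pos: [0.5388, 0.1381, 0.0826]
ee_rot: [-3.142, -0.0, 3.102]
ft_force: [-0.8, -0.4, 0.2]
finger_gap: 0.005
finger_force: 0.0
```

```bash
python3 - <<'E'
from h import *
c=side(); print(sense()["eef_pos"])
E
```

```text
386 330 133.5 [[ 479. -188.]]
408 322 220.0 [[ 515. -194.]]
468 278 23.0 [[ 642. -182.]]
318 190 102.5 [[538. 104.]]
[0.53878264 0.13705177 0.08251837]
```

Emit:
{"op": "carry_out", "data": {"targets": [[0,0,10,0,0,0],[0,0,15,0,0,0],[0,0,10,0,0,0],[0,0,5,0,0,0],[0,0,0,0,0,0],[0,-4,0,0,0,0],[0,-4,0,0,0,0],[0,-4,0,0,0,0],[0,-4,0,0,0,0],[0,-4,0,0,0,0]]}}

```text
time_s: 18.3
eef_pos: [0.5382, 0.1163, 0.0428]
ee_rot: [3.141, 0.0, 3.098]
ft_force: [0.1, 0.4, 0.7]
finger_gap: 0.007
finger_force: 0.2
```

Emit:
{"op": "carry_out", "data": {"targets": [[0,-5,0,0,0,0],[0,-5,0,0,0,0],[0,-5,0,0,0,0],[0,-5,0,0,0,0],[0,-5,0,0,0,0],[0,-5,0,0,0,0],[0,-5,0,0,0,0],[0,-5,0,0,0,0],[0,-4,0,0,0,0],[0,0,0,0,0,0]]}}

```text
time_s: 19.55
eef_pos: [0.5362, 0.0723, 0.0426]
ee_rot: [-3.141, -0.0, 3.098]
ft_force: [-0.0, 0.1, -0.8]
finger_gap: 0.007
finger_force: 0.0
```

```bash
python3 - <<'E'
from h import *
c=side(); print(sense()["eef_pos"])
E
```

```text
386 330 134.5 [[ 479. -188.]]
408 322 220.0 [[ 515. -194.]]
468 278 23.0 [[ 642. -182.]]
330 206 67.5 [[535.  58.]]
319 178 20.5 [[554. 128.]]
[0.53616049 0.07245628 0.04256904]
```

Emit:
{"op": "carry_out", "data": {"targets": [[0,-5,0,0,0,0],[0,-6,0,0,0,0],[0,-6,0,0,0,0],[0,-6,0,0,0,0],[0,-6,0,0,0,0],[0,-6,0,0,0,0],[0,-6,0,0,0,0],[0,-6,0,0,0,0],[0,-6,0,0,0,0],[0,-5,0,0,0,0]]}}

```text
time_s: 20.85
eef_pos: [0.5337, 0.0143, 0.0426]
ee_rot: [3.142, -0.0, 3.098]
ft_force: [-0.1, 0.7, 0.2]
finger_gap: 0.004
finger_force: 0.1
```

```bash
python3 - <<'E'
from h import *
c=side(); print(sense()["eef_pos"])
E
```

```text
386 330 133.5 [[ 479. -188.]]
408 322 220.0 [[ 515. -194.]]
468 278 22.5 [[ 644. -182.]]
346 228 89.0 [[532.   2.]]
337 202 19.0 [[552.  60.]]
[0.53375777 0.01388526 0.04266401]
```

Emit:
{"op": "carry_out", "data": {"targets": [[0,-5,0,0,0,0],[0,-6,0,0,0,0],[0,-6,0,0,0,0],[0,-6,0,0,0,0],[0,-6,0,0,0,0],[0,-6,0,0,0,0],[0,-6,0,0,0,0],[0,-6,0,0,0,0],[0,-6,0,0,0,0],[0,-5,0,0,0,0]]}}

```text
time_s: 22.15
eef_pos: [0.5313, -0.0436, 0.0427]
ee_rot: [-3.142, 0.0, 3.098]
ft_force: [-0.0, -0.3, -0.3]
finger_gap: 0.001
finger_force: 0.2
```

```bash
python3 - <<'E'
from h import *
c=side(); print(sense()["eef_pos"])
E
```

```text
386 330 134.5 [[ 479. -188.]]
408 322 220.0 [[ 515. -194.]]
468 278 22.5 [[ 644. -182.]]
364 253 125.5 [[530. -57.]]
356 228 20.5 [[549.  -6.]]
[ 0.53124868 -0.04406301  0.0426521 ]
```

Emit:
{"op": "carry_out", "data": {"targets": [[0,-5,0,0,0,0],[0,-6,0,0,0,0],[0,-6,0,0,0,0],[0,-6,0,0,0,0],[0,-6,0,0,0,0],[0,-6,0,0,0,0],[0,-6,0,0,0,0],[0,-6,0,0,0,0],[0,-6,0,0,0,0],[0,-5,0,0,0,0]]}}

```text
time_s: 23.45
eef_pos: [0.5287, -0.1016, 0.0426]
ee_rot: [-3.142, -0.0, 3.098]
ft_force: [-0.3, 0.8, 0.5]
finger_gap: 0.004
finger_force: 0.1
```

```bash
python3 - <<'E'
from h import *
c=side(); print(sense()["eef_pos"])
E
```

```text
386 330 133.0 [[ 480. -188.]]
408 322 220.0 [[ 515. -194.]]
384 278 152.5 [[ 530. -115.]]
468 278 22.5 [[ 644. -182.]]
378 257 22.0 [[546. -76.]]
[ 0.52876534 -0.10201914  0.04267152]
```

Emit:
{"op": "carry_out", "data": {"targets": [[0,-6,0,0,0,0],[0,-7,0,0,0,0],[0,-7,0,0,0,0],[0,-7,0,0,0,0],[0,-7,0,0,0,0],[0,-7,0,0,0,0],[0,-7,0,0,0,0],[0,-7,0,0,0,0],[0,-6,0,0,0,0],[0,0,0,0,0,0]]}}

```text
time_s: 24.75
eef_pos: [0.5261, -0.1625, 0.0427]
ee_rot: [3.142, 0.0, 3.098]
ft_force: [0.8, -0.1, -0.5]
finger_gap: 0.004
finger_force: 0.0
```

Emit:
{"op": "carry_out", "data": {"targets": [[0,0,-20,0,0,0],[0,0,-30,0,0,0],[0,0,-30,0,0,0],[0,0,-30,0,0,0],[0,40,-20,0,0,0],[0,50,-10,0,0,0],[0,50,0,0,0,0],[0,50,0,0,0,0],[0,50,0,0,0,0],[0,40,0,0,0,0]]}}

```text
time_s: 26.0
eef_pos: [0.5382, 0.1198, 0.1846]
ee_rot: [3.141, 0.002, 3.1]
ft_force: [1.5, -0.0, -0.2]
finger_gap: 0.006
finger_force: 0.0
```

Emit:
{"op": "carry_out", "data": {"targets": [[20,40,0,0,0,0],[25,50,0,0,0,0],[25,50,0,0,0,0],[25,50,0,0,0,0],[25,50,0,0,0,0],[25,40,0,0,0,0],[15,20,0,0,0,0],[0,0,0,0,0,0],[0,0,0,0,0,0],[0,0,0,0,0,0]]}}

```text
time_s: 27.25
eef_pos: [0.3919, 0.4235, 0.1831]
ee_rot: [3.141, 0.0, 3.097]
ft_force: [0.0, -0.2, -0.7]
finger_gap: 0.003
finger_force: 0.0
```

```bash
python3 - <<'E'
from h import *
c=read_camera("top");d=side()
cv2.imwrite("pics/f.png",np.hstack([cv2.resize(c["image"][100:280,170:490,::-1],(400,225)),cv2.resize(d["image"][120:400,230:515,::-1],(400,393))[:225]*0]) if 0 else np.vstack([cv2.resize(c["image"][110:280,180:490,::-1],(465,255)),cv2.resize(d["image"][110:400,200:510,::-1],(465,345))]))
E
```

```text
386 330 134.5 [[ 479. -188.]]
404 320 332.5 [[ 511. -189.]]
468 278 23.0 [[ 642. -182.]]
```

View pics/f.png

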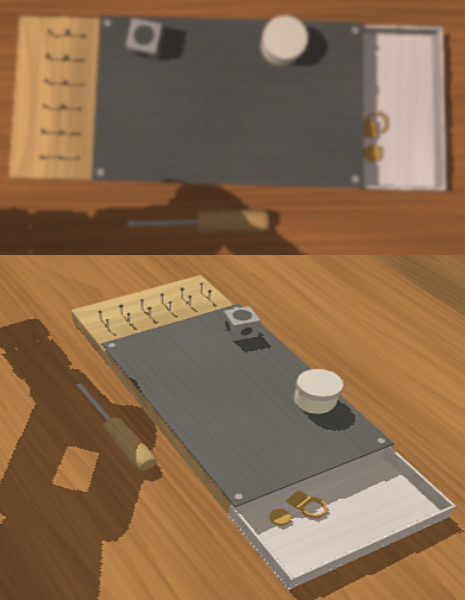

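All three blanks are in the tray: the ring at (313,507), the square beside it at (298,500) and the disc at (281,517) in the side view. The board is clear and the jar, block and graver are where they were.

```bash
python3 -c "
from rig import *
print(job_done())"
```

```text
the job is handed in; nothing more can be done
None
```

The ring, disc and square were pushed off the board's end into the scrap tray with the closed fingers, the jar, steel block and graver look unmoved in the last pictures, and the job was handed in at about 27 s.

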